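# Scan the pump's code label in the bench press

## Task

Lift the clear drop guard of the small bench press by its black handle and hook the slot of its bar over the stud on the press upright, so that it stays up by itself. Then take the hand scanner out of its holder and point its window squarely at the middle of the code label on the pump, about 10 cm off, holding it steady there for two seconds. Lower the scanner back into its holder, upright and not dropped, leave the guard hooked up, and do not shift the pump or anything else on the table.

Things in the scene. Friction and masses are not known exactly. Their poses are not given: they have to be found in the camera images.
- press: Blue bench press, fixed. Origin at the underside of its bed (200 x 250 x 20 mm, from 90 mm in front of the origin to 110 mm behind); x to the back, y left (seen from the robot), z up. Front uprights 24 mm square, 270 mm high, 55 mm before the origin, 100 mm left and right of it. Ram end 155 mm up over the pump shaft; crosshead 220 to 270 mm up.
- guard: Drop guard: clear panel in a steel frame, 190 mm wide, 58 high, 7 thick, 75 mm before the press origin. It slides up and sideways (see its joints), weighs 0.35 to 0.7 kg, and falls if let go unhooked. On its top edge, 60 mm left of the press's middle, stands a slotted steel bar, 42 mm wide, 8 thick, 62 high. Origin: panel's lower edge below the bar, 30 mm up when down. Axes as the press's.
- guard_handle (a point): Grip point of the guard's black handle: an upright block 24 mm wide (y), 14 thick (x), reaching 32 mm below and 23 mm above this point, 66 mm in front of the bar on a thin stalk at its lower end; 107 mm above the table when down. Axes as the press's. Pinch it across its width from above, the gripper leaning back towards the robot to clear stud and uprights.
- hook_seat (a point): Where the stud's axis sits in the bar's slot when hooked. The slot's mouth, 28 mm high, opens at the bar's left edge, its mid-height 19 mm below this point; inside, a pocket 16 mm wide rises to 5 mm above it, behind a lip 10 mm deep. Lift until this point is about 16 mm (11 to 21) above the stud's, push left until straight above it, then lower it to rest on the stud. Axes as the press's.
- stud (a point): Point on the axis of the fixed round stud (10 mm diameter, level, pointing forward from the left front upright, 241 mm above the table), in the plane of the slotted bar; the stud ends 17 mm in front of this point. With the guard down, hook_seat is 120 mm below and 22 to 25 mm right of it. Axes as the press's.
- guard_lift (a joint): Height of the guard in m: 0 down, 0.120 hooked on the stud, 0.142 upper stop; the slot's mouth is level with the stud from 0.131 up.
- guard_side (a joint): Sideways play of the guard in m: 0 right stop (it starts within 3 mm of this), 0.025 when hooked, 0.032 left stop.
- pump: Aluminium gear pump, 90 x 110 mm, 115 mm high with its shaft, 2.6 kg, standing loose on the press bed behind the guard. Origin at the centre of its underside, z up, its sloping shoulder faces -x.
- label: White code label with black bars, 46 x 30 mm, on the pump's shoulder, which slopes 45 degrees, facing forward and up. Origin at its middle, 70 mm above the table; z points squarely out of it, y along its level 46 mm side, x up the slope. The hooked guard's lower edge is 150 mm up, 30 to 50 mm in front of the label; aim from in front and above, along the label's z.
- scanner: Hand scanner, 142 mm long, 0.16 to 0.26 kg: black head 40 x 38 x 42 mm (x, y, z) with the window in its end face, then a grey grip 32 mm (x) by 28 mm (y), from 42 to 142 mm. Origin at the window's middle; z runs from the window along the grip, so it looks along -z. It stands window down in its holder. It reads at 60 to 140 mm.
- holder: Scanner holder, fixed: open-topped square plastic pocket, 62 x 60 mm outside, 54 x 52 mm inside (x, y), rim 47 mm above the table, on a steel plate 100 x 85 mm. Origin at the underside.
- holder_floor (a point): Middle of the holder's inner floor, 5 mm above the table.
- bin: Bystander: green open bin 120 x 100 x 50 mm, fixed.
- bearing: Bystander: bearing ring, 64 mm across, 18 mm high.
- wrench: Bystander: steel wrench 170 mm long, lying flat.
- tin: Bystander: tin, 72 mm across, 100 mm high.
- coupling: Bystander: dark steel coupling, 70 mm across, 50 mm high.
- carton: Bystander: cardboard box 110 x 80 x 60 mm.
- gland: Bystander: brass gland, 56 mm across, 40 mm high.
Things that resemble listed ones, but are neither listed nor needed, are in the scene too. What is shaped like the scanner but brown or yellow is not meant. Leave any purple look-alike of the pump alone.

How it is judged:
On the way, in this order (a step that is already met when the one before it is completed fails the run):
1. the guard hangs by its slotted bar on the stud, let go (distance between hook_seat and stud below 0.008 m and contact force between the fingers and guard below 0.3 N and velocity of joint guard_lift between -0.02 and 0.02 m/s), for 0.5 s.
2. with the guard hooked up, the scanner is held steady, looking at the middle of the label, square to it, at reading distance (distance between hook_seat and stud below 0.008 m and x of label in the frame of scanner between -0.012 and 0.012 m and y of label in the frame of scanner between -0.012 and 0.012 m and z of label in the frame of scanner between -0.14 and -0.06 m and angle between the z axis of scanner and the z axis of label, either way round below 0.3 rad and linear speed of scanner below 0.02 m/s and angular speed of scanner below 0.2 rad/s), for 1.2 s.
3. the scanner is set down in its holder by the gripper, not dropped (horizontal distance between scanner and holder_floor below 0.015 m and z of scanner in the frame of holder_floor below 0.015 m and contact force between the fingers and scanner above 0.5 N), for 0.05 s.
At the end, for the whole second after the job is handed in: The guard hangs still and let go on the stud (hook_seat within 8 mm of stud); the scanner stands still and let go in its holder, window down, upright within 0.2 rad, within 15 mm of the floor's middle and 10 mm of its level (all of step 1 and horizontal distance between scanner and holder_floor below 0.015 m and z of scanner in the frame of holder_floor below 0.01 m and angle between scanner's own z axis and vertical below 0.2 rad and linear speed of scanner below 0.02 m/s); the robot touches nothing.
It fails at once if the pump is shifted (more than 10 mm) (distance of pump from where it was at the start of the episode above 0.01 m).
It fails at once if a bystander is shifted (more than 25 mm) (distance of any of bearing, wrench, tin, coupling, carton, gland from where it was at the start of the episode above 0.025 m).
It also fails if it takes over 72 s, if anything falls off the work surface, if the arm or the gripper's body presses on something with over 40 N, if the wrist force passes 120 N, or if a joint passes its speed limit or range.

## Robot

A 6-joint arm with a two-finger parallel gripper is mounted at the origin on the work surface. World frame = base frame: x ahead of the robot, y to its left, z up, the work surface at z = 0. Lengths are in m, angles in rad, forces in N, time in s.
With the tool pointing down it reaches from about 0.35 to 0.975 m from the base axis. Payload 7.1 kg.
Tool frame: the origin (TCP) lies midway between the tips of the shut fingers; the grasp point (between the pads) lies 19 mm behind it; z points along the fingers, y is the line along which they close (so a half turn about z gives the same grasp; the last joint's range is limited). The gripper opens to 88 mm and grips with 3 to 60 N. Pads are 20 mm wide; open, the fingers measure 115 mm over their backs; the gripper's body (75 mm by 178 mm) begins 61 mm behind the grasp point.
Start: joints at [-1.287, 0.423, 1.63, -0, 1.089, -0.019], TCP at [0.186, -0.597, 0.223] pointing down, gripper open.
Joint ranges: [-3, 3], [-0.9, 2.11], [0.09, 2.58], [-1.31, 4.45], [0.11, 2.69], [-2.54, 2.54]. Speed limits (rad/s): [2.39, 2.39, 3.01, 3.14, 3.14, 3.14].

## Interface

Orientations are given as a unit quaternion [w, x, y, z].
In Python, from station import move_pose, movel, movej, command_gripper, wait, inverse_kinematics, read_camera, camera_info, MotionError, job_done, get_time, get_joint_pos, get_qvel, get_effort, get_tcp_pos, get_ee_rot, get_ft_force, get_ft_torque, get_grip_width, get_finger_force gives the robot as it stands. Calls block until the motion is done:
- move_pose(position, orientation): joint-space move of the TCP to a pose.
- movel(position, frame=None, v=0.15, until_force=None): straight line of the TCP; frame=None keeps the orientation; v is the mean speed in m/s. With until_force (N) it stops when the force on the tool has changed by that much, and returns True; else False.
- movej(angles): joint-space move.
- command_gripper(opening): opening from 0.0 (shut) to 1.0 (fully open); the grip force is fixed at half the most; returns when the fingers have stopped.
- wait(seconds).
- inverse_kinematics(position, orientation): joint angles nearest the present ones, or None.
- read_camera(name): name is "scene" or "top" or "wrist"; returns the picture (420x560x3 uint8, red, green, blue); there is no depth.
- camera_info(name): a dict with "intrinsics" (3x3 intrinsics, pixels), "dist" ([k1, k2, p1, p2, k3] as OpenCV has them; the pictures are not rectified), "T" (4x4, takes a point from camera to world coordinates); the wrist camera has in their place "tool_from_camera" (4x4, takes a point from camera to tool coordinates, whose origin is the TCP and whose axes are the flange's). Camera axes: x right, y up, looking along -z (the intrinsics and any distortion apply to the point x, -y, -z); pixel columns grow to the right and rows downward; lengths in m; the calibration is good to about 2 mm. A picture is of the moment at which its call begins: read the wrist's pose just before it. camera_info takes no time and is no camera call.
A pose or a line that the arm cannot do raises MotionError and nothing moves.
- job_done(): hands the job in; it is judged then, once.
Readings, each from a call of its own:
- get_time(): time.
- get_joint_pos(): joint angles.
- get_qvel(): joint speeds.
- get_effort(): joint torques, N m.
- get_tcp_pos(): TCP position.
- get_ee_rot(): TCP orientation.
- get_ft_force(): force on the tool from outside, world axes, zero at the start.
- get_ft_torque(): the same for the moment, N m.
- get_grip_width(): opening from 0.0 (shut) to 1.0 (fully open).
- get_finger_force(): force on a finger pad.
Only numpy, scipy, OpenCV 4.12 (cv2) and the standard library are available. Lean on these libraries where they do the work, as an engineer would, in place of code of your own. Each camera call takes 0.05 s, during which the arm holds its last target. There are 200 camera calls.

## Working session

There is one attempt and no reset: what is moved stays moved. The work goes in short steps, each a Python script; the robot and the scene stay as the last script left them, time stands still between calls to the robot, and variables do not carry over. Pictures are saved under pics/ and viewed, at most 10 in all, crops included, and the job is handed in when it is done.

```bash
mkdir -p pics; ls
cat > h.py <<'E'
import numpy as np, cv2
from station import *
def snap(name,fn=None):
    im=read_camera(name)
    if fn: cv2.imwrite('pics/'+fn,im[:,:,::-1])
    return im
def camT(name):
    i=camera_info(name)
    if name=='wrist':
        from scipy.spatial.transform import Rotation as R
        q=np.array(get_ee_rot()); T=np.eye(4)
        T[:3,:3]=R.from_quat(q[[1,2,3,0]]).as_matrix(); T[:3,3]=get_tcp_pos()
        return i,T@np.array(i['tool_from_camera'])
    return i,np.array(i['T'])
def ray(c,px):
    i,T=c
    u=cv2.undistortPoints(np.array(px,float).reshape(1,1,2),np.array(i['intrinsics']),np.array(i['dist'],float))[0,0]
    d=T[:3,:3]@np.array([u[0],-u[1],-1]); return T[:3,3],d/np.linalg.norm(d)
def onz(c,px,z):
    o,d=ray(c,px); return o+d*(z-o[2])/d[2]
def tri(rays):
    A=0;b=0
    for o,d in rays:
        P=np.eye(3)-np.outer(d,d);A=A+P;b=b+P@o
    x=np.linalg.solve(A,b)
    return x,[np.linalg.norm((np.eye(3)-np.outer(d,d))@(x-o)) for o,d in rays]
def proj(c,p):
    i,T=c; q=np.linalg.inv(T)@np.append(p,1); q=np.array([[q[0],-q[1],-q[2]]])
    return cv2.projectPoints(q,np.zeros(3),np.zeros(3),np.array(i['intrinsics']),np.array(i['dist'],float))[0].ravel()
E
python3 - <<'E'
from h import *
a=snap('scene','scene0.png');b=snap('top','top0.png')
for n in('scene','top'):
    print(n,np.round(camT(n)[1],3).tolist(),camT(n)[0]['intrinsics'],camT(n)[0]['dist'])
print(get_time(),get_ee_rot(),camera_info('wrist')['tool_from_camera'])
E
```

```text
pics
scene [[0.999, 0.047, -0.019, 0.435], [-0.051, 0.913, -0.405, -0.567], [-0.002, 0.406, 0.914, 1.478], [0.0, 0.0, 0.0, 1.0]] [[498.21806605   0.         283.65580614]
 [  0.         498.21806605 211.56013555]
 [  0.           0.           1.        ]] [-0.14145139  0.          0.          0.          0.        ]
top [[0.005, 0.994, -0.109, 0.337], [-1.0, 0.006, 0.007, 0.02], [0.007, 0.109, 0.994, 1.528], [0.0, 0.0, 0.0, 1.0]] [[525.15662437   0.         275.37850405]
 [  0.         525.15662437 208.9699482 ]
 [  0.           0.           1.        ]] [-0.11402396  0.          0.          0.          0.        ]
0.1 [-6.81781833e-04  9.88559730e-01  1.50828332e-01 -9.67531496e-05] [[-1.09904602e-03  9.63602634e-01  2.67336408e-01  7.29759899e-02]
 [ 9.99999301e-01  9.42574862e-04  7.13623835e-04 -1.35195437e-04]
 [ 4.35665229e-04  2.67337006e-01 -9.63602997e-01 -1.62075346e-01]
 [ 0.00000000e+00  0.00000000e+00  0.00000000e+00  1.00000000e+00]]
```

View pics/scene0.png

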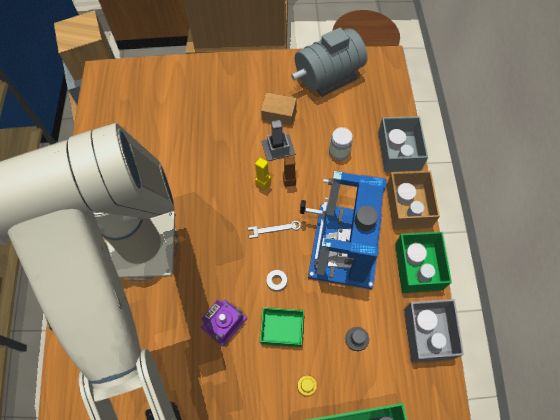

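View pics/top0.png

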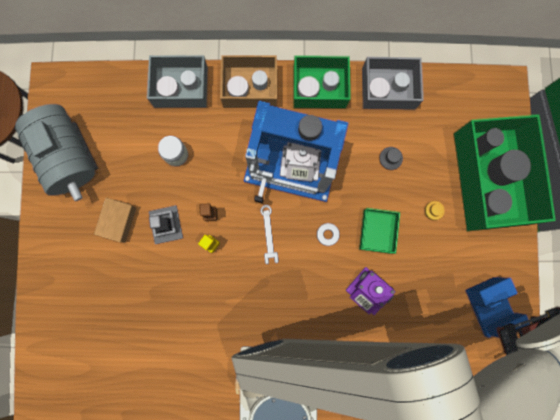

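Scene view: press at about (350,230) with black handle (304,207), grey scanner in its holder at (278,138). Brown (290,172) and yellow (263,172) upright shapes are decoys, purple pump (223,320) is a look-alike. Top view: press (295,150), handle (262,187), pump label (300,172), holder (164,224). The grey/black one on the steel plate fits the scanner; confirming in an enlarged crop.

Run:
```python
from h import *
a=cv2.imread('pics/scene0.png');b=cv2.imread('pics/top0.png')
z=lambda im,x,y,w,h,k:cv2.resize(im[y:y+h,x:x+w],None,fx=k,fy=k,interpolation=cv2.INTER_CUBIC)
o=np.zeros((600,800,3),np.uint8)
A=z(b,240,95,115,115,3.4);B=z(a,290,165,100,130,3);C=z(b,135,190,85,65,3.1);D=z(a,245,110,60,65,3.1)
o[:A.shape[0],:A.shape[1]]=A;o[:390,400:700]=B;o[395:395+C.shape[0],:C.shape[1]]=C;o[395:395+D.shape[0],400:400+D.shape[1]]=D
cv2.imwrite('pics/crop0.png',o)
t=camT('top');s=camT('scene')
print('handle',tri([ray(t,(262,187)),ray(s,(304,207))]))
print('scannertop',onz(t,(160,222),.147),onz(s,(277,127),.147))
```

```text
handle (array([0.53635593, 0.04396851, 0.13570802]), [np.float64(0.013417889783712826), np.float64(0.013417889783712812)])
scannertop [0.45275744 0.31601309 0.147     ] [0.45594285 0.31830107 0.147     ]
```

View pics/crop0.png

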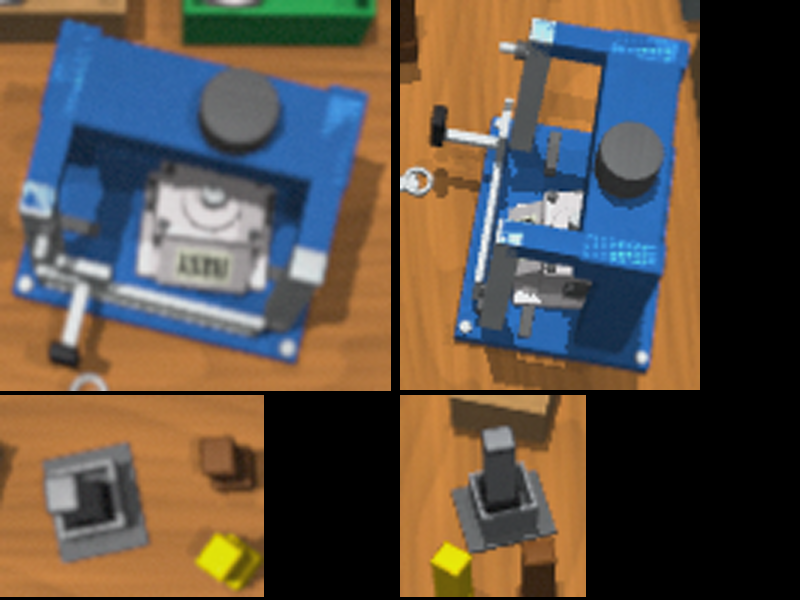

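Run:
```python
from h import *
t=camT('top');s=camT('scene')
ct=lambda x,y:(240+x/3.4-.35,95+y/3.4-.35)
cs=lambda x,y:(290+(x-400)/3-.33,165+y/3-.33)
fl=onz(t,ct(14,297),.02);fr=onz(t,ct(297,362),.02);fr2=onz(s,cs(455,341),.02);rr=onz(s,cs(644,372),.02)
print(fl,fr,fr2,rr,np.linalg.norm(fl-fr),np.linalg.norm(fr2-rr))
d=fl-fr;yaw=np.arctan2(-d[0],d[1]);print('yaw',yaw, np.arctan2(*(rr-fr2)[[1,0]]))
X=np.array([np.cos(yaw),np.sin(yaw),0]);print('press',(fl+fr)/2+.09*X)
print('handle top',onz(t,ct(66,345),.13),onz(s,cs(438,112),.13))
print('label',onz(t,ct(202,264),.07))
# stud tip
print('stud',onz(s,cs(504,47),.241))
```

```text
[0.58167964 0.1019745  0.02      ] [ 0.52723876 -0.13990264  0.02      ] [ 0.52711815 -0.14475287  0.02      ] [ 0.71492392 -0.18769975  0.02      ] 0.2479281317194342 0.19265368636942848
yaw -0.22138733108154485 -0.22481160364738303
press [ 0.64226264 -0.03872657  0.02      ]
handle top [0.52572775 0.05439819 0.13      ] [0.5197392  0.05964535 0.13      ]
label [ 0.60229663 -0.05619055  0.07      ]
stud [0.57867919 0.07168024 0.241     ]
```

```bash
cat >> h.py <<'E'
from scipy.spatial.transform import Rotation as R
YAW=-0.223
def ori(yaw,t,flip=False):
    c,s=np.cos(yaw),np.sin(yaw); X=np.array([c,s,0]);Z=np.array([0,0,1.])
    z=-np.cos(t)*Z+np.sin(t)*X; x=np.cos(t)*X+np.sin(t)*Z
    if flip:x=-x
    M=np.c_[x,np.cross(z,x),z]; q=R.from_matrix(M).as_quat()[[3,0,1,2]]
    return q,M
E
python3 - <<'E'
from h import *
h=np.array([.521,.055,.107])
for t in(.5,.6,.7):
  for f in(0,1):
    q,M=ori(YAW,t,f); p=h-M[:,2]*.10
    j=inverse_kinematics(p,q); print(t,f,None if j is None else np.round(j,2))
    for lift in(0,.142):
        j=inverse_kinematics(h+M[:,2]*.019+[0,0,lift],q); print('  ',None if j is None else np.round(j,2))
q,M=ori(YAW,.6,0)
p=h-M[:,2]*.10+M[:,0]*.03
move_pose(p,q); c=camT('wrist'); im=snap('wrist','w1.png'); print(get_time(),get_tcp_pos(),c[0]['intrinsics'],proj(c,h))
np.save('w1T.npy',c[1])
E
```

```text
0.5 0 None
   None
   [ 0.19  0.12  2.14 -0.45  0.46  2.34]
0.5 1 [ 0.26  0.12  2.26 -0.64  0.38 -0.54]
   None
   [ 0.19  0.12  2.14 -0.45  0.46 -0.8 ]
0.6 0 None
   [ 0.22  0.45  2.27  4.23  0.27 -2.28]
   None
0.6 1 [ 0.31  0.12  2.34 -1.12  0.32 -0.02]
   [0.22 0.45 2.27 4.23 0.27 0.87]
   [ 0.22  0.12  2.19 -0.73  0.37 -0.51]
0.7 0 None
   [ 0.24  0.48  2.32  3.94  0.42 -1.96]
   None
0.7 1 None
   [0.24 0.48 2.32 3.94 0.42 1.18]
   [ 0.24  0.12  2.25 -1.16  0.32 -0.06]Traceback (most recent call last):
  File "<stdin>", line 11, in <module>
station.MotionError: the arm cannot take that pose within its joint ranges
```

Run:
```python
from h import *
h=np.array([.521,.055,.107]);Y=np.array([-np.sin(YAW),np.cos(YAW),0])
for t in(.2,.3,.4,.5):
  for f in(0,1):
   for dy in(-.2,0,.25):
    q,M=ori(YAW+dy,t,f); r=[]
    for off in([0,0,0],[0,0,.07],[0,0,.142],[0,0,.142]+.03*Y,-.1*M[:,2]):
        j=inverse_kinematics(h+M[:,2]*.019+off,q); r.append('None' if j is None else ' '.join('%.2f'%v for v in j))
    print(t,f,dy,' | '.join(r))
```

```text
0.2 0 -0.2 0.14 0.44 2.04 -0.22 0.50 2.32 | 0.14 0.31 2.01 -0.17 0.66 2.26 | 0.14 0.20 1.95 -0.14 0.83 2.22 | 0.20 0.22 1.93 -0.16 0.84 2.29 | 0.16 0.24 2.02 -0.17 0.72 2.28
0.2 0 0 0.12 0.43 2.06 -0.15 0.47 2.04 | 0.12 0.30 2.02 -0.11 0.63 2.00 | 0.12 0.19 1.96 -0.09 0.80 1.97 | 0.18 0.21 1.94 -0.11 0.81 2.04 | 0.13 0.23 2.04 -0.11 0.69 2.01
0.2 0 0.25 0.09 0.43 2.06 -0.03 0.45 1.66 | 0.09 0.30 2.03 -0.02 0.62 1.65 | 0.09 0.19 1.97 -0.02 0.79 1.64 | 0.15 0.20 1.95 -0.03 0.79 1.71 | 0.09 0.22 2.05 -0.02 0.67 1.65
0.2 1 -0.2 0.14 0.44 2.04 -0.22 0.50 -0.82 | 0.14 0.31 2.01 -0.17 0.66 -0.88 | 0.14 0.20 1.95 -0.14 0.83 -0.92 | 0.20 0.22 1.93 -0.16 0.84 -0.85 | 0.16 0.24 2.02 -0.17 0.72 -0.87
0.2 1 0 0.12 0.43 2.06 -0.15 0.47 -1.10 | 0.12 0.30 2.02 -0.11 0.63 -1.14 | 0.12 0.19 1.96 -0.09 0.80 -1.17 | 0.18 0.21 1.94 -0.11 0.81 -1.10 | 0.13 0.23 2.04 -0.11 0.69 -1.14
0.2 1 0.25 0.09 0.43 2.06 -0.03 0.45 -1.48 | 0.09 0.30 2.03 -0.02 0.62 -1.49 | 0.09 0.19 1.97 -0.02 0.79 -1.50 | 0.15 0.20 1.95 -0.03 0.79 -1.43 | 0.09 0.22 2.05 -0.02 0.67 -1.49
0.3 0 -0.2 None | 0.17 0.29 2.06 -0.32 0.56 2.4
[... 1966 characters left out ...]
 | 0.19 0.12 2.14 -0.45 0.46 2.34 | 0.26 0.14 2.11 -0.49 0.49 2.44 | None
0.5 0 0.25 None | 0.10 0.25 2.21 -0.20 0.19 1.83 | 0.10 0.11 2.15 -0.10 0.38 1.73 | 0.17 0.13 2.13 -0.18 0.40 1.87 | 0.11 0.15 2.29 -0.20 0.21 1.84
0.5 1 -0.2 0.25 0.44 2.19 -1.23 0.32 0.26 | 0.25 0.28 2.16 -0.82 0.42 -0.18 | 0.25 0.15 2.11 -0.59 0.57 -0.45 | 0.31 0.17 2.08 -0.61 0.60 -0.38 | 0.33 0.20 2.22 -0.80 0.47 -0.14
0.5 1 0 None | 0.19 0.26 2.19 -0.72 0.29 -0.50 | 0.19 0.12 2.14 -0.45 0.46 -0.80 | 0.26 0.14 2.11 -0.49 0.49 -0.70 | 0.24 0.17 2.26 -0.71 0.34 -0.47
0.5 1 0.25 None | 0.10 0.25 2.21 -0.20 0.19 -1.31 | 0.10 0.11 2.15 -0.10 0.38 -1.41 | 0.17 0.13 2.13 -0.18 0.40 -1.27 | 0.11 0.15 2.29 -0.20 0.21 -1.30
```

Run:
```python
from h import *
h=np.array([.521,.055,.107])
q,M=ori(YAW,.3,1)
p=h-M[:,2]*.12
move_pose(p,q); print(get_time())
c=camT('wrist'); im=snap('wrist','w1.png'); print(get_time(),get_tcp_pos(),c[0]['intrinsics'],proj(c,h))
np.save('w1T.npy',c[1])
```

```text
2.6583
2.7083 [0.48668697 0.0623323  0.2216631 ] [[350.54482332   0.         274.73941636]
 [  0.         350.54482332 211.66085256]
 [  0.           0.           1.        ]] [275.29036329 205.45847343]
```

View pics/w1.png

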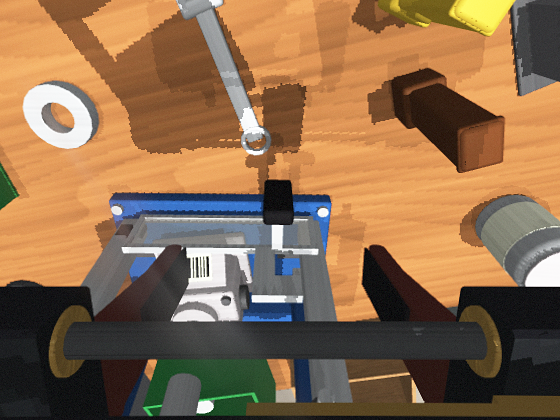

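Run:
```python
from h import *
im=cv2.imread('pics/w1.png'); i=camera_info('wrist'); c=(i,np.load('w1T.npy'))
g=im.max(2); m=(g<60).astype(np.uint8); m[:,:240]=0;m[:,320:]=0;m[:170]=0;m[240:]=0
n,l,st,ce=cv2.connectedComponentsWithStats(m); k=1+st[1:,4].argmax(); print(st[k],ce[k])
mm=l==k
for r in range(182,226,6): 
    x=np.where(mm[r])[0]; print(r,x.min() if len(x) else None,x.max() if len(x) else None, g[r,278])
fl=onz(c,(330,196),.02);fr=onz(c,(110,196),.02);d=fl-fr
yaw=np.arctan2(-d[0],d[1]);X=np.array([np.cos(yaw),np.sin(yaw),0]);print(fl,fr,np.linalg.norm(d),yaw,(fl+fr)/2+.09*X)
Y=np.array([-np.sin(YAW),np.cos(YAW),0]);X=np.array([np.cos(YAW),np.sin(YAW),0])
h=np.array([.521,.055,.107])
for a in(-.007,.007):
  for b in(-.012,.012):
    for z in(-.032,.023): print(a,b,z,proj(c,h+a*X+b*Y+[0,0,z]))
```

```text
[ 263  180   31   45 1290] [277.63333333 202.44341085]
182 265 290 14
188 265 291 12
194 263 291 14
200 263 292 17
206 263 292 12
212 263 293 36
218 263 293 40
224 266 289 71
[0.57484406 0.10474693 0.02      ] [ 0.52072818 -0.13138923  0.02      ] 0.24225774127177438 -0.22528221660556264 [ 0.63551192 -0.03342548  0.02      ]
-0.007 -0.012 -0.032 [261.84007279 180.11460381]
-0.007 -0.012 0.023 [259.63172208 213.47839723]
-0.007 0.012 -0.032 [288.60606389 180.05634818]
-0.007 0.012 0.023 [291.01911148 213.41324549]
0.007 -0.012 -0.032 [262.17866817 193.69241858]
0.007 -0.012 0.023 [260.08650724 228.42088899]
0.007 0.012 -0.032 [288.31497055 193.63660563]
0.007 0.012 0.023 [290.61428112 228.35890123]
```

Handle block at cols 263–293, rows 180–224, brown decoy (450,110), bearing (60,115), wrench ring (256,140); block's size and pose fit the predicted handle. Grasping and lifting.

Run:
```python
from h import *
h=np.array([.5195,.0574,.107]); q,M=ori(YAW,.3,1)
Y=np.array([-np.sin(YAW),np.cos(YAW),0])
g=h+M[:,2]*.019
f=lambda s:print(s,round(get_time(),2),np.round(get_tcp_pos(),4),np.round(get_ft_force(),1),round(get_grip_width(),3),get_finger_force())
movel(g-M[:,2]*.06,frame=q); print(movel(g,v=.08,until_force=15)); f('at')
command_gripper(0); f('grip')
movel(g+[0,0,.137],v=.08); f('up')
b=movel(g+[0,0,.137]+.0305*Y,v=.03,until_force=12); f('left %s'%b)
print('shift',(np.array(get_tcp_pos())-g)@Y)
snap('scene','s2.png'); snap('top','t2.png')
a=cv2.imread('pics/s2.png')[150:250,280:380];b=cv2.imread('pics/t2.png')[110:210,225:325]
cv2.imwrite('pics/c2.png',cv2.resize(np.hstack([a,b]),None,fx=4,fy=4,interpolation=cv2.INTER_CUBIC))
```

```text
False
at 4.28 [0.5251 0.0562 0.0891] [0.1 0.1 1.2] 1.001 0.0
grip 5.28 [0.5251 0.0561 0.089 ] [-0.4  1.   3.6] 0.275 29.926136434078217
up 7.14 [0.5248 0.0561 0.2254] [-0.6  1.2 -4.6] 0.273 30.000792145729065
left True 7.95 [0.5299 0.0803 0.225 ] [ 1.2 -3.8 -2.5] 0.271 29.997891783714294
shift 0.024681739581231685
```

View pics/c2.png

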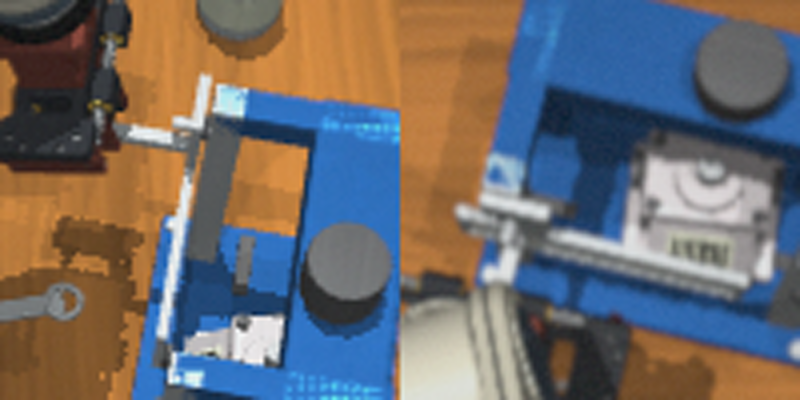

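Guard is up, the stud end shows at the bar at (185,125) in the left crop; the push stopped at 24.7 mm, matching the pocket end. Backing off 3 mm and lowering.

Run:
```python
from h import *
q,M=ori(YAW,.3,1); Y=np.array([-np.sin(YAW),np.cos(YAW),0])
f=lambda s:print(s,round(get_time(),2),np.round(get_tcp_pos(),4),np.round(get_ft_force(),1),round(get_grip_width(),3))
p=np.array(get_tcp_pos())-.003*Y; movel(p,v=.03); f('back')
b=movel([p[0],p[1],.2045],v=.03,until_force=9); f('down %s'%b)
```

```text
back 8.3 [0.5294 0.0775 0.2249] [ 1.9 -0.9 -4.6] 0.274
down True 8.79 [0.5296 0.0779 0.2114] [-2.   0.3  3.7] 0.268
```

Run:
```python
from h import *
q,M=ori(YAW,.3,1)
p=np.array(get_tcp_pos())
b=movel([p[0],p[1],p[2]-.002],v=.02,until_force=8); print(b,get_tcp_pos()[2],get_ft_force())
command_gripper(1.0); p=np.array(get_tcp_pos())
movel(p-M[:,2]*.09,v=.15)
print(get_time(),get_ft_force())
c=camT('wrist');np.save('w3T.npy',c[1]);im=snap('wrist','w3.png')
a=snap('scene','s3.png')
cv2.imwrite('pics/c3.png',np.hstack([im[60:360,60:460],cv2.resize(a[150:250,280:380],(400,400),interpolation=cv2.INTER_CUBIC)[:300]])[:,:,::-1])
```

```text
False 0.21047345619341032 [-6.75939174  1.38355187  9.63993846]
10.8667 [ 0.08143752 -0.23582113 -0.11667622]
```

View pics/c3.png

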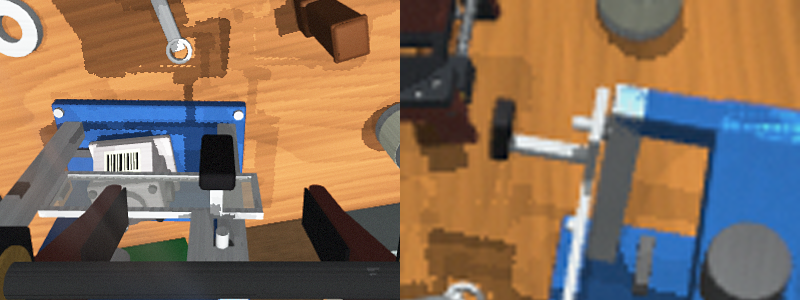

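Guard hangs on the stud: panel at crop rows 175–215, stud end at (222,238), label bars visible below it at crop (122,161) = full (182,221). Measuring the label.

Run:
```python
from h import *
i=camera_info('wrist');c=(i,np.load('w3T.npy')); im=cv2.imread('pics/w3.png')
s=im[190:250,140:245]; cv2.imwrite('pics/c4.png',cv2.resize(s,None,fx=7,fy=7,interpolation=cv2.INTER_NEAREST))
g=im.max(2); m=np.zeros_like(g); m[205:240,155:210]=(g[205:240,155:210]<90)
n,l,st,ce=cv2.connectedComponentsWithStats(m)
print([(st[k].tolist(),ce[k].round(1).tolist()) for k in range(1,n) if st[k,4]>8])
b=cv2.imread('pics/top0.png'); g=b[160:190,280:330].min(2)
print(g[6:20,8:34])
```

```text
[([196, 213, 2, 16, 22], [196.7, 219.1]), ([167, 215, 2, 16, 32], [167.5, 222.5]), ([171, 215, 1, 11, 11], [171.0, 220.0]), ([174, 215, 1, 17, 17], [174.0, 223.0]), ([177, 215, 1, 14, 14], [177.0, 221.5]), ([180, 214, 2, 17, 34], [180.5, 222.0]), ([187, 214, 2, 16, 30], [187.5, 221.0])]
[[160 171 168 165 164 165 159 154 151 149 148 146 144 143 143 136 136 137
  141 145 143 141 140 142 139 125]
 [170 173 175 176 177 177 176 172 168 170 171 166 164 162 159 156 149 145
  136 128 124 125 124 123 124 121]
 [171 173 175 179 182 175 180 181 180 179 178 177 177 176 177 173 170 168
  159 146 141 143 141 140 134 123]
 [170 172 174 174 173 154 165 168 164 162 162 166 167 170 180 182 180 179
  173 161 154 152 149 148 145 126]
 [171 171 173 178 168 125 135 142 131 124 138 138 132 137 154 154 160 167
  158 164 159 157 153 152 147 129]
 [173 172 178 180 169 117 132 142 112 100 131 127  95  94 110 107 123 139
  127 152 159 152 151 150 148 133]
 [176 177 178 178 161 108 129 146 121 100 130 132  89  88 106  90 112 127
  113 148 157 154 150 152 148 139]
 [173 174 180 175 146  98 115 140 126 102 128 134  95 107 123  91 102 118
  116 154 158 155 152 152 151 143]
 [171 175 177 171 140 106 113 131 124 100 115 126  91 112 121  88  99 117
  120 155 160 153 153 153 152 149]
 [174 174 178 176 154 147 141 133 132 118 120 127 103 115 124  99 104 111
  123 157 157 152 154 150 151 156]
 [172 172 176 177 172 176 171 162 159 160 161 154 135 142 144 126 119 121
  139 159 156 154 153 152 148 167]
 [158 159 164 170 172 177 177 173 178 179 180 176 165 167 165 154 146 145
  154 161 157 152 154 146 142 166]
 [113 121 131 137 141 143 153 157 159 162 168 170 170 169 167 160 158 158
  160 159 155 154 154 150 126 148]
 [ 57  63  72  77  83  85  93 113 112 120 130 133 138 140 138 141 142 147
  150 151 148 149 150 138 108 115]]
```

View pics/c4.png

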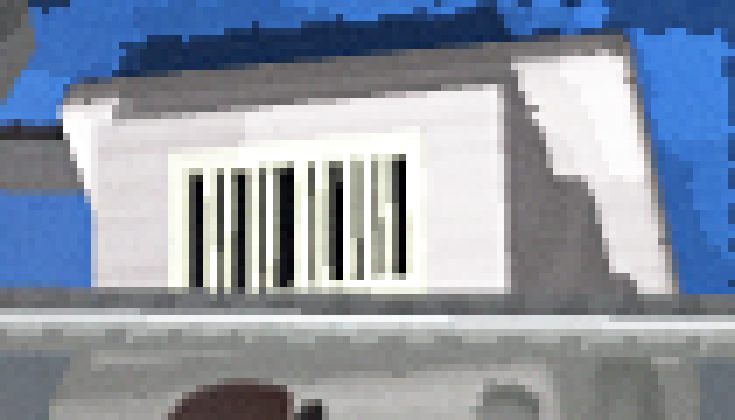

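Run:
```python
from h import *
i=camera_info('wrist');c=(i,np.load('w3T.npy'))
P=lambda x,y:(140+x/7-.5,190+y/7-.5)
A=onz(c,P(170,155),.0594);B=onz(c,P(425,128),.0594);C=onz(c,P(425,290),.0806)
d=A-B;print(A,B,C,'w',np.linalg.norm(d),'h',np.linalg.norm(C-B))
# image left = world right(-y)? 
d=d if d[1]>0 else -d; yaw=np.arctan2(-d[0],d[1]);print('pump yaw',yaw)
print('ctr',(A+C)/2,onz(c,P(297.5,222),.07),onz(camT('top'),(299.8,172.8),.07))
# scanner & holder rough
t=camT('top');s=camT('scene')
for z,n in((.047,'rim'),):
    pass
b=cv2.imread('pics/top0.png')[190:255,135:220];a=cv2.imread('pics/scene0.png')[110:175,245:305]
```

```text
[ 0.58581121 -0.07777306  0.0594    ] [ 0.59050643 -0.03163658  0.0594    ] [ 0.61038746 -0.0345433   0.0806    ] w 0.046374777080205536 h 0.029208635926737437
pump yaw -0.10141900049422962
ctr [ 0.59809933 -0.05615818  0.07      ] [ 0.59821653 -0.05592735  0.07      ] [ 0.60087371 -0.05827248  0.07      ]
```

```bash
cat > ik.py <<'E'
from h import *
L=np.array([.5983,-.0560,.07]);py=-.1014
E
python3 - <<'E'
from ik import *
from collections import Counter
# scanner axis: n (45deg). tool z = -n rotated by lean b about tool y (pinch axis), roll r about n
n=np.array([-np.cos(py),-np.sin(py),1])/2**.5
_,M0=ori(py,np.pi/4)
for off in(0,.2):
  # tilt steeper by off
  _,M0=ori(py,np.pi/4-off); nn=-M0[:,2]
  for b in(-.6,-.3,0,.3,.6):
    ok=[]
    for r in np.arange(-180,180,15):
      M=M0@R.from_euler('z',r,degrees=True).as_matrix()@R.from_euler('y',b).as_matrix()
      G=L+nn*(.110+.105)
      j=inverse_kinematics(G+M[:,2]*.019,R.from_matrix(M).as_quat()[[3,0,1,2]])
      if j is not None: ok.append((int(r),np.round(j,2).tolist()))
    print('off',off,'lean',b,len(ok)); 
    for o in ok: print('   ',o)
E
```

```text
off 0 lean -0.6 17
    (-135, [0.4, 0.53, 2.56, 4.08, 1.24, 2.08])
    (-120, [0.44, 0.43, 2.49, 4.34, 1.09, 2.08])
    (-75, [0.35, 0.23, 2.29, -1.24, 0.84, 1.93])
    (-60, [0.28, 0.19, 2.23, -1.0, 0.79, 1.87])
    (-45, [0.19, 0.16, 2.19, -0.76, 0.75, 1.8])
    (-30, [0.09, 0.14, 2.16, -0.51, 0.73, 1.72])
    (-15, [-0.01, 0.12, 2.14, -0.25, 0.71, 1.64])
    (0, [-0.12, 0.12, 2.13, 0.01, 0.71, 1.55])
    (15, [-0.23, 0.12, 2.14, 0.26, 0.72, 1.46])
    (30, [-0.33, 0.13, 2.16, 0.51, 0.74, 1.39])
    (45, [-0.43, 0.15, 2.19, 0.75, 0.77, 1.31])
    (60, [-0.52, 0.18, 2.24, 0.98, 0.81, 1.25])
    (75, [-0.6, 0.23, 2.29, 1.21, 0.86, 1.2])
    (90, [-0.66, 0.28, 2.36, 1.43, 0.92, 1.14])
    (105, [-0.69, 0.35, 2.43, 1.66, 1.0, 1.1])
    (120, [-0.7, 0.43, 2.5, 1.89, 1.1, 1.06])
    (135, [-0.67, 0.53, 2.57, 2.13, 1.25, 1.05])
off 0 lean -0.3 17
    (-135, [0.15, 0.24, 2.57, 3.79, 0.73, 1.97])
    (-120, [0.19, 0.2, 2.53, 4.02, 0.66, 2.03])
    (-105, [0.21, 0.17, 2.49, 4.25, 0.58, 2.07])
    (-60, [0.13, 0.08, 2.37, -1.29, 0.41, 2.02])
    (-45, [0.08, 0.07, 2.35, -1.01, 0.36, 1.94])
  
[... 7823 characters left out ...]
, 0.9, -1.46])
    (-75, [-0.59, 0.22, 2.28, 1.37, 0.88, -1.49])
    (-60, [-0.59, 0.23, 2.37, 1.64, 0.86, -1.52])
    (-45, [-0.56, 0.25, 2.45, 1.95, 0.87, -1.57])
    (-30, [-0.47, 0.28, 2.52, 2.31, 0.89, -1.61])
    (-15, [-0.33, 0.3, 2.57, 2.7, 0.93, -1.6])
    (15, [0.06, 0.3, 2.57, 3.51, 0.92, -1.52])
    (30, [0.21, 0.28, 2.52, 3.91, 0.88, -1.52])
    (45, [0.3, 0.26, 2.44, 4.28, 0.84, -1.56])
    (90, [0.32, 0.22, 2.19, -1.14, 0.88, -1.7])
    (105, [0.27, 0.21, 2.12, -0.92, 0.91, -1.71])
    (120, [0.21, 0.21, 2.05, -0.72, 0.95, -1.7])
    (135, [0.14, 0.21, 1.99, -0.53, 0.98, -1.69])
    (150, [0.06, 0.21, 1.95, -0.35, 1.0, -1.66])
    (165, [-0.03, 0.21, 1.93, -0.17, 1.02, -1.62])
```

Label: measured 46.4 × 29.2 mm, so the point is sound: centre (0.598,-0.056,0.070), pump yaw -0.10. Now a close look at the scanner.

Run:
```python
from ik import *
q,M=ori(0.,0,1)
p=np.array(get_tcp_pos()); movel(p+[-.05,0,.05],v=.2)
p=np.array([.452,.316,.285])
move_pose(p,q); c=camT('wrist'); np.save('w5T.npy',c[1]); im=snap('wrist','w5.png'); print(get_time(),get_joint_pos(),get_tcp_pos())
for z in(.147,.047,.005):print(proj(c,[.454,.317,z]))
```

```text
12.4583 [ 5.86964496e-01  2.45157110e-01  1.73451699e+00 -7.00308510e-04
  1.16177964e+00 -9.82314574e-01] [0.45215342 0.31481127 0.28512097]
[276.85849004 202.9682049 ]
[276.41066748 181.97499466]
[276.28035016 175.86434669]
```

View pics/w5.png

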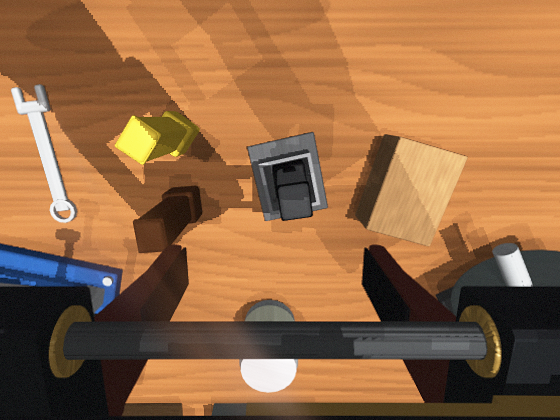

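Wrist view: scanner's grey grip top at (295,200) in its holder (plate 247–328, 132–221); yellow (150,135) and brown (165,220) decoys, carton (415,190). Enlarging for corners.

Run:
```python
import cv2
im=cv2.imread('pics/w5.png')[125:230,235:340]
cv2.imwrite('pics/c6.png',cv2.resize(cv2.convertScaleAbs(im,alpha=1.5,beta=15),(588,588),interpolation=cv2.INTER_CUBIC))
```

```text
(no output)
```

View pics/c6.png

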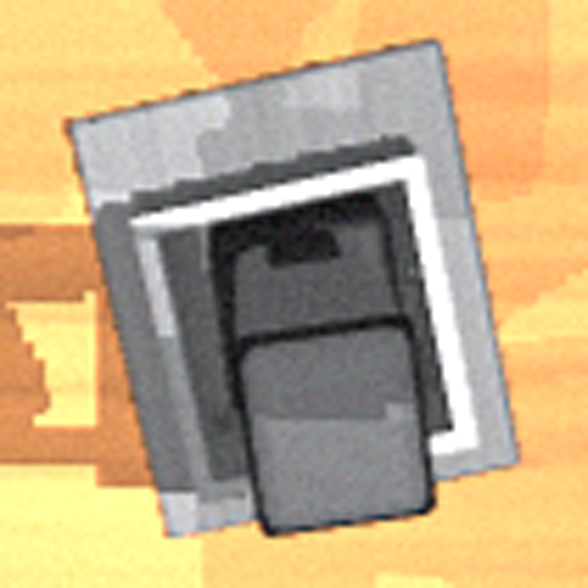

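Run:
```python
from h import *
c=(camera_info('wrist'),np.load('w5T.npy'))
P=lambda x,y:(235+(x+.5)/5.6-.5,125+(y+.5)/5.6-.5)
def quad(n,pts,z):
    Q=np.array([onz(c,P(*p),z) for p in pts]); e=[Q[(k+1)%4]-Q[k] for k in range(4)]
    print(n,'ctr',Q.mean(0).round(4),'sides',[round(float(np.linalg.norm(v)),4) for v in e],'ang',[round(float(np.degrees(np.arctan2(v[1],v[0]))),1) for v in e])
quad('grip',[(240,350),(412,320),(435,508),(268,535)],.147)
quad('plate',[(70,122),(438,42),(518,462),(165,536)],.005)
quad('plate0',[(70,122),(438,42),(518,462),(165,536)],.0)
Q=[onz(c,P(*p),.047) for p in[(132,222),(415,157),(478,450)]]
print('rim',(Q[0]+Q[2])/2,np.linalg.norm(Q[1]-Q[0]),np.linalg.norm(Q[2]-Q[1]),np.degrees(np.arctan2(*(Q[2]-Q[1])[[1,0]])))
t=cv2.imread('pics/top0.png')
```

```text
grip ctr [0.4525 0.333  0.147 ] sides [0.027, 0.0306, 0.0269, 0.0304] ang [100.0, 8.2, -80.5, -171.5]
plate ctr [0.4562 0.3317 0.005 ] sides [0.083, 0.0977, 0.0842, 0.0981] ang [101.9, 12.6, -77.8, -168.2]
plate0 ctr [0.4571 0.3319 0.    ] sides [0.0839, 0.0988, 0.0851, 0.0992] ang [101.9, 12.6, -77.8, -168.2]
rim [0.45747218 0.3322038  0.047     ] 0.05875008618478857 0.06278088564056084 13.558151348809613
```

```bash
cat >> ik.py <<'E'
S=np.array([.4525,.333,0]);sy=.145;H=np.array([.457,.332,0]);hy=.215
LEAN=.25;SG=.105
def tool(win,axis_t,yaw,flip,s=SG):
    """TCP pose for scanner window point win, scanner axis tilt axis_t (0 upright) about yaw"""
    _,A=ori(yaw,axis_t); n=-A[:,2]; q,M=ori(yaw,axis_t-LEAN,flip)
    return win+n*s+M[:,2]*.019,q,n
E
python3 - <<'E'
from ik import *
print(onz(camT('top'),(155,221.6),.147))
n=-ori(py,np.pi/4)[1][:,2]; W=L+n*.115
fm=lambda j:'None' if j is None else ' '.join('%.2f'%v for v in j)
for f in(0,1):
  for w in(W,W+n*.06,W+[-.02,0,.08],W+[-.05,.12,.10]):
    p,q,_=tool(w,np.pi/4,py,f); print('pt',f,fm(inverse_kinematics(p,q)))
  for k in range(-1,3):
    r=[]
    for z in(.005,.12,.18):
      p,q,_=tool(S+[0,0,z],0,sy+k*np.pi/2,f); r.append(fm(inverse_kinematics(p,q)))
    print('hold',f,k,' | '.join(r))
E
```

```text
[0.45372216 0.32942976 0.147     ]
pt 0 -0.13 0.02 2.34 0.05 0.24 1.50
pt 0 -0.13 -0.16 2.37 0.04 0.40 1.51
pt 0 -0.13 -0.19 2.28 0.03 0.51 1.51
pt 0 0.32 -0.25 2.27 -0.35 0.65 2.23
hold 0 -1 None | None | None
hold 0 0 0.56 0.60 1.71 0.11 1.06 1.92 | 0.56 0.45 1.65 0.10 1.27 1.94 | 0.56 0.39 1.60 0.10 1.39 1.96
hold 0 1 0.72 0.57 1.77 -0.26 0.95 0.74 | 0.72 0.42 1.71 -0.23 1.16 0.68 | 0.72 0.35 1.66 -0.22 1.28 0.65
hold 0 2 0.68 0.46 1.99 -0.27 0.49 -0.81 | 0.68 0.27 1.92 -0.19 0.73 -0.91 | 0.68 0.20 1.87 -0.17 0.87 -0.94
pt 1 -0.13 0.02 2.34 0.05 0.24 -1.64
pt 1 -0.13 -0.16 2.37 0.04 0.40 -1.63
pt 1 -0.13 -0.19 2.28 0.03 0.51 -1.63
pt 1 0.32 -0.25 2.27 -0.35 0.65 -0.91
hold 1 -1 0.49 0.50 1.92 0.38 0.67 0.05 | 0.49 0.32 1.86 0.30 0.90 0.17 | 0.49 0.25 1.80 0.28 1.02 0.21
hold 1 0 0.56 0.60 1.71 0.11 1.06 -1.22 | 0.56 0.45 1.65 0.10 1.27 -1.20 | 0.56 0.39 1.60 0.10 1.39 -1.18
hold 1 1 0.72 0.57 1.77 -0.26 0.95 -2.40 | 0.72 0.42 1.71 -0.23 1.16 -2.46 | 0.72 0.35 1.66 -0.22 1.28 -2.49
hold 1 2 0.68 0.46 1.99 -0.27 0.49 2.33 | 0.68 0.27 1.92 -0.19 0.73 2.23 | 0.68 0.20 1.87 -0.17 0.87 2.20
```

Run:
```python
from ik import *
S[1]=.332
f=lambda s:print(s,round(get_time(),2),np.round(get_tcp_pos(),4),np.round(get_ft_force(),1),round(get_grip_width(),3),round(get_finger_force(),1))
p,q,_=tool(S+[0,0,.12],0,sy,1); move_pose(p,q); f('above')
p,q,_=tool(S+[0,0,.005],0,sy,1); print(movel(p,frame=q,v=.12,until_force=15)); f('down')
command_gripper(0); f('grip')
p,q,_=tool(S+[0,0,.13],0,sy,1); movel(p,v=.12); f('up')
n=-ori(py,np.pi/4)[1][:,2]; W=L+n*.115
p,q,_=tool(W+[-.06,.14,.10],np.pi/4,py,1); move_pose(p,q); f('via')
p,q,_=tool(W+[-.02,0,.08],np.pi/4,py,1); movel(p,frame=q,v=.2); f('pre')
c=camT('wrist');np.save('w7T.npy',c[1]);snap('wrist','w7.png')
snap('scene','s7.png');
```

```text
above 12.88 [0.4483 0.33   0.2065] [-0.8  0.9 -0.6] 0.999 0.0
False
down 13.98 [0.4484 0.3317 0.0924] [0.5 0.1 0.2] 1.0 0.0
grip 14.93 [0.4478 0.3313 0.0915] [-0.4 -0.3 -0.2] 0.321 30.0
up 16.12 [0.4474 0.331  0.2158] [ 0.9  0.6 -1.7] 0.318 30.0
via 17.13 [0.3941 0.0993 0.3097] [-0.8  0.  -2.5] 0.316 30.0
pre 18.02 [ 0.4336 -0.0411  0.2888] [-0.2  1.2 -2.4] 0.313 30.0
```

Run:
```python
import cv2,numpy as np
a=cv2.imread('pics/s7.png')[140:300,200:400];b=cv2.imread('pics/w7.png')
cv2.imwrite('pics/c7.png',np.hstack([cv2.resize(b,(400,300)),cv2.resize(a,(375,300))]))
```

```text
(no output)
```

View pics/c7.png

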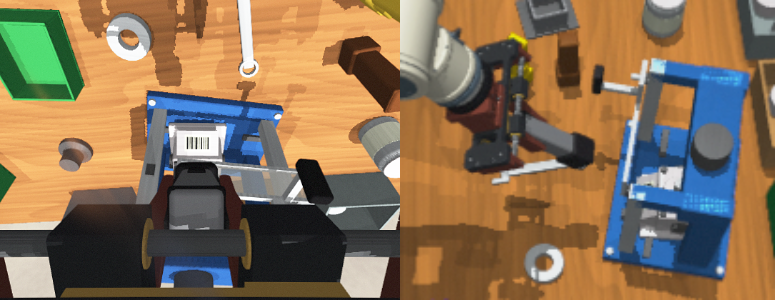

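Scanner is held and aims at the label (bars at (198,143) in the left crop), guard still up. Rechecking the label numerically, then holding and reading.

Run:
```python
from ik import *
c=(camera_info('wrist'),np.load('w7T.npy')); im=cv2.imread('pics/w7.png'); u=proj(c,L).round().astype(int)
x0,y0=u-[26,18]; g=im[y0:y0+36,x0:x0+52].max(2); n_,l,st,ce=cv2.connectedComponentsWithStats((g<90).astype(np.uint8))
B=[st[k] for k in range(1,n_) if 8<st[k,3]<22 and st[k,2]<8]
if B:
    B=np.array(B); px=((B[:,0].min()+(B[:,0]+B[:,2]).max())/2-.5+x0, np.mean(B[:,1]+B[:,3]/2)-.5+y0)
    print('expect',u,'bars',len(B),px,'->',onz(c,px,.07),'L',L)
f=lambda s:print(s,round(get_time(),2),np.round(get_tcp_pos(),4),np.round(get_ft_force(),1),round(get_grip_width(),3))
n=-ori(py,np.pi/4)[1][:,2]; W=L+n*.112
p,q,_=tool(W,np.pi/4,py,1); print(movel(p,frame=q,v=.08,until_force=10)); print('target',p); f('aim')
wait(2.3); f('held')
```

```text
expect [276 199] bars 5 (np.float64(276.5), np.float64(200.3)) -> [ 0.59984513 -0.0558559   0.07      ] L [ 0.5983 -0.056   0.07  ]
False
target [ 0.45528969 -0.04144885  0.20710093]
aim 19.33 [ 0.4555 -0.0414  0.2075] [-0.6 -0.3 -1. ] 0.318
held 21.63 [ 0.4553 -0.0415  0.2071] [ 0.9  0.7 -2.2] 0.317
```

Run:
```python
from ik import *
f=lambda s:print(s,round(get_time(),2),np.round(get_tcp_pos(),4),np.round(get_ft_force(),1),round(get_grip_width(),3),round(get_finger_force(),1))
n=-ori(py,np.pi/4)[1][:,2]; W=L+n*.112
p,q,_=tool(W+[-.02,0,.08],np.pi/4,py,1); movel(p,v=.12)
p,q,_=tool(W+[-.06,.14,.10],np.pi/4,py,1); movel(p,v=.2); f('via')
p,q,_=tool(H+[0,0,.13],0,hy,1); move_pose(p,q); f('above'); wait(.3)
c=camT('wrist');np.save('w8T.npy',c[1]);snap('wrist','w8.png')
p,q,_=tool(H+[0,0,.065],0,hy,1); movel(p,frame=q,v=.12)
p,q,_=tool(H+[0,0,.022],0,hy,1); print(movel(p,v=.05,until_force=7)); f('in'); print(p)
p,q,_=tool(H+[0,0,.002],0,hy,1); print(movel(p,v=.02,until_force=6)); f('floor'); print(p)
```

```text
via 23.35 [0.3951 0.0984 0.3064] [-1.2 -0.3 -2. ] 0.316 30.0
above 24.36 [0.4526 0.3296 0.2166] [ 0.5 -0.4 -1.6] 0.317 30.0
False
in 26.41 [0.4526 0.3311 0.1088] [ 1.  -0.6 -1. ] 0.319 30.0
[0.45240755 0.33099712 0.10859066]
True
floor 27.21 [0.4522 0.331  0.0915] [-0.2  0.2  5.1] 0.32 30.0
[0.45240755 0.33099712 0.08859066]
```

```bash
python3 - <<'E'
from ik import *
wait(.3); command_gripper(1.0); p=np.array(get_tcp_pos()); movel(p+[0,0,.16],v=.12)
q,M=ori(0.,0,1); move_pose([.452,.314,.285],q); wait(.5); print(get_time(),get_ft_force(),get_grip_width())
c=camT('wrist'); im=snap('wrist','w9.png'); s=snap('scene','s9.png')
old=cv2.imread('pics/w5.png')
# scanner top position: grip-grey blob compare around projected expectation
for z in(.147,.047): print(proj(c,H+[0,0,z]))
d=cv2.cvtColor(s,cv2.COLOR_RGB2GRAY).astype(int); d0=cv2.cvtColor(cv2.imread('pics/s3.png'),cv2.COLOR_BGR2GRAY).astype(int)
# guard region diff vs hooked picture
print('guard diff',np.abs(d-d0)[165:225,320:345].mean(), 'handle dark', s[175:190,302:308].max(2).min())
E
python3 -c "
import cv2,numpy as np
a=cv2.imread('pics/w9.png')[110:235,225:350];g=cv2.cvtColor(a,cv2.COLOR_BGR2GRAY)
for r in range(0,125,5):print(''.join('%4d'%v for v in g[r,::5]))"
```

```text
30.875 [-0.13452423  0.51744586  0.2461885 ] 0.999839340953788
[295.02936475 206.35128506]
[290.22988381 184.66004791]
guard diff 1.9333333333333333 handle dark 18
 156 154 156 152 149 156 131 135 132 132 132 133 136 133 136 130 137 128 125 123 128 119 140 138 143
 155 157 153 153 154 156 137 132 132 136 133 139 135 137 137 137 141 136 140 137 122 123 138 139 144
 155 159 160 162 161 163 165 146 140 139 143 142 145 142 144 146 147 147 147 146 145 146 149 145 151
 154 153 154 151 155 154 154 155 129 134 135 134 133 132 137 135 136 140 138 137 139 140 155 154 142
 151 149 152 153 149 151 154 151 152 130 132 133 134 142 143 134 131 134 132 135 133 135 147 153 151
 154 149 154 157 150 151 152 150 151 153 129 128 130 152 127  70 114 111 101 132 133 135 150 148 147
 149 150 147 149 146 147 146 145 145 154  82  86 106 116 127 106 108 107  85 120 122 121 131 135 137
 146 141 147 143 142 150  83 117 130 127 121 109 110 106 114 110 111 112 111 130 132 130 146 144 146
 148 148 147 145 145 124 124 122 121 132 100 102 106 103 111  88  53 109 109 122 120 123 135 133 133
 139 144 143 137 139  80 11
[... 888 characters left out ...]
99  99  95 171 179  99  80  69  82  35  68  78  82  82  84  86  21  45 147 118 141 143 141 136
  96  99  98 101  96  98 100 101  68  82  51  57  85  79  87  88  87  46 166 116 113 140 128 126 134
 106 176 167 166 169 175  93  91  71  84  48  15  78  84  82  86  86  73  90 141 143 146 147 148 143
 174 176 175 174 176 176 178 176 122 132 101  86  78  83  83  82  84  79 152 146 148 149 142 146 152
 167 167 173 170 172 173 173 176 112 116 147 155  78  81  82  74  69  15 152 150 150 152 152 151 147
 174 172 171 170 173 172 175 174 174 171 150 148   2 133 150 145 144 149 141 143 141 140 134 138 138
 175 168 162 167 165 171 167 169 167 168 144 148 147 147 148 143 170 167 147 143 143 143 144 143 146
```

Grip top sits at about (294.5,207) against the expected (295,206.4), so the scanner is upright in its holder. The guard region is unchanged since hooking. Handing in.

```bash
python3 -c "
from station import *
print(job_done(),get_time())"
```

```text
the job is handed in; nothing more can be done
the job is handed in; nothing more can be done
```

The job is handed in at about 31 s of the 72 s allowed, with no verdict shown: the guard hangs hooked on the stud, I held the scanner aimed at the label 11 cm off for 2.3 s, and it is back upright in its holder, let go.

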